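Check evidence into its box: scan the label, tip the tray

TASK

Check the evidence in: pick up the hand scanner and hold it still for a good second with its red window square to the barcode label on the cardboard box, about 6 cm away and centred on it, then lay the scanner back on its black pad the right way up. Next take the metal tray by its blue handle and tip it with its lip low over the box so that all three pieces slide in (do not touch the pieces with the gripper, nor let them fall from high), and set the empty tray back flat on its brown mat. Leave the box where it stands and everything else undisturbed.

Things in the scene. Friction and masses are not known exactly. Their poses are not given: they have to be found in the camera images.
- scanner: hand scanner lying on the black pad, 150 long: a yellow head 52 long, 58 wide, 36 high at its -x end, with the red window in its -x end face, and a black bar handle 34 wide, 32 high at its +x end. Origin: centre of its underside. It looks along its own -x; z up
- scanner_window (a point): centre of the scanner's red window (75 mm along -x from the scanner's origin, 18 mm up)
- scanner_grip (a point): good place to grip the scanner's black handle, near its balance point, across y (34 mm wide), 25 mm above its underside
- pad: black rubber pad, 190 x 100 x 8 mm, fixed, the scanner's place, on either side of the table. Origin: centre of its underside; x along its length
- label: barcode label, white with black bars, 50 x 84 mm, on a plate fixed to the box's +x side, sloped at 45 degrees, its centre 37 mm above the table. Origin: centre of the label's face; z is the normal out of the face (outward and up at 45 degrees), y runs along its 84 mm length
- box: open-topped cardboard evidence box, outside 140 (x) x 180 (y) x 80 mm high, walls and floor 5 mm, loose, 0.9 kg; the sloping label plate stands out 42 mm from its +x side, up to 57 mm high. Origin: centre of its underside, z up
- tray: aluminium tray, floor 150 (x) x 118 (y) x 4 mm, walls 4 mm thick that rise to 28 mm above its underside on the +x and both y sides, open at its -x side (the lip); a blue bar handle sticks out 62 mm from the +x wall. About 0.18 kg. Origin: centre of the floor's underside; z up
- tray_handle (a point): grip point in the middle of the blue handle, 104 mm along +x from the tray's origin, 26 mm above its underside; the handle is a level bar along x, 24 mm wide (y), 32 mm high (6 to 38 mm above the underside), from 75 to 137 mm along x
- tray_lip (a point): middle of the tray's open edge, on the floor's top face, 75 mm along -x from the tray's origin
- mat: brown foam mat, 150 x 150 x 12 mm, fixed, the tray's place, on either side of the table. Origin: centre of its underside
- padlock_center (a point): centre of a brass padlock, 65 x 42 x 22 mm, lying loose on the tray (70 g)
- knife_grip_center (a point): centre of a broken-off wooden knife grip, 64 x 28 x 26 mm, lying loose on the tray (40 g)
- lamp_shard_center (a point): centre of a black and orange piece of a vehicle lamp, 62 x 30 x 27 mm, lying loose on the tray (40 g)
- padlock: the padlock: origin in the middle of its underside, y towards its steel shackle
- knife_grip: the wooden grip: origin centre of its underside, x along its length
- lamp_shard: the lamp piece: origin centre of its underside, x along its length
- jar: glass powder jar, 50 diameter, 75 high, bystander. Origin: centre of its underside
- tape: yellow tape roll lying flat, 54 diameter, 24 high, bystander. Origin: centre of its underside
- bottle: white bottle, 64 diameter, 180 high, bystander. Origin: centre of its underside
- goggles: yellow goggles, about 100 (x) x 175 (y) x 58 high, bystander. Origin: under their middle
- marker: white tent-shaped scene marker, 90 wide, about 80 high, bystander. Origin: centre of its underside
- magnifier: magnifying glass lying flat, 74 diameter with an 80 mm black handle towards its +x, 16 high, bystander. Origin: under the glass

How it is judged:
On the way, in this order (a step that is already met when the one before it is completed fails the run):
1. the scanner is held still with its window 30 to 95 mm off the label, within 25 mm of its centre line, facing it squarely (within 0.35 rad) (x of scanner_window in the frame of label between -0.025 and 0.025 m and y of scanner_window in the frame of label between -0.025 and 0.025 m and z of scanner_window in the frame of label between 0.03 and 0.095 m and z of scanner in the frame of label above 0.08 m and angle between the x axis of scanner and the z axis of label, either way round below 0.35 rad and linear speed of scanner below 0.04 m/s and angular speed of scanner below 0.3 rad/s), for 0.6 s.
2. the scanner lies flat on its pad again, let go (horizontal distance between scanner and pad below 0.05 m and height (world z) of scanner below 0.02 m and angle between scanner's own z axis and vertical below 0.15 rad and contact force between the fingers and scanner below 0.1 N), for 0.2 s.
3. the tray is tipped by more than 0.35 rad with its lip over the box, a piece still on it (angle between tray's own z axis and vertical above 0.35 rad and x of tray_lip in the frame of box between -0.085 and 0.085 m and y of tray_lip in the frame of box between -0.105 and 0.105 m and z of tray_lip in the frame of box below 0.2 m and distance between any of padlock_center, knife_grip_center, lamp_shard_center and tray below 0.095 m), for 0.05 s.
4. all three pieces are in the box (x of padlock_center in the frame of box between -0.068 and 0.068 m and y of padlock_center in the frame of box between -0.088 and 0.088 m and z of each of padlock_center, knife_grip_center, lamp_shard_center in the frame of box below 0.08 m and x of knife_grip_center in the frame of box between -0.068 and 0.068 m and y of knife_grip_center in the frame of box between -0.088 and 0.088 m and x of lamp_shard_center in the frame of box between -0.068 and 0.068 m and y of lamp_shard_center in the frame of box between -0.088 and 0.088 m), for 0.2 s.
At the end, for the whole second after the job is handed in: All three pieces lie inside the upright box, below its rim; the empty tray lies flat on the brown mat (origin within 50 mm of its centre, tilt under 0.12 rad); the scanner lies right way up on its pad (origin within 50 mm of its centre); all at rest (all of step 4 and horizontal distance between scanner and pad below 0.05 m and height (world z) of each of scanner, tray below 0.02 m and angle between scanner's own z axis and vertical below 0.15 rad and horizontal distance between tray and mat below 0.05 m and angle between tray's own z axis and vertical below 0.12 rad and angle between box's own z axis and vertical below 0.1 rad and linear speed of each of padlock, knife_grip, lamp_shard, tray, scanner below 0.03 m/s); the robot touches nothing.
It fails at once if the gripper's fingers touch a piece of evidence (contact force between the fingers and padlock above 0.5 N or contact force between the fingers and knife_grip above 0.5 N or contact force between the fingers and lamp_shard above 0.5 N).
It fails at once if a piece falls faster than 2 m/s (from high above) (linear speed of any of padlock, knife_grip, lamp_shard above 2 m/s).
It fails at once if the box is shifted by more than 40 mm (distance of box from where it was at the start of the episode above 0.04 m).
It fails at once if a bystander is shifted by more than 30 mm or tipped (distance of any of jar, tape, bottle, goggles, marker, magnifier from where it was at the start of the episode above 0.03 m or angle between any of jar, tape, bottle, goggles, marker, magnifier's own z axis and vertical above 0.4 rad).
It also fails if it takes over 72 s, if anything falls off the work surface, if the arm or the gripper's body presses on something with over 40 N, if the wrist force passes 120 N, or if a joint passes its speed limit or range.

ROBOT

A 7-joint arm with a two-finger parallel gripper is mounted at the origin on the work surface. World frame = base frame: x ahead of the robot, y to its left, z up, the work surface at z = 0. Lengths are in m, angles in rad, forces in N, time in s.
With the tool pointing down it reaches from about 0.4 to 0.85 m from the base axis. Payload 4.5 kg.
Tool frame: the origin (TCP) lies on the centre line of the jaws, within the pads' length; the fingertips stand r.tips_ahead ahead of it and the grasp point (between the pads) is the TCP (r.tips_ahead is the distance from the TCP to the fingertips, in m); z points along the fingers, y is the direction in which the jaws open and shut (so a half turn about z gives the same grasp; the last joint's range is limited). The gripper opens to 88 mm and grips with 3 to 60 N. Pads are 18 mm wide; open, the fingers measure 123 mm over their backs; the gripper's body (75 mm by 187 mm) begins 45 mm behind the grasp point.
Start: joints at [1.187, 0.689, -0.195, 1.565, 0.157, 0.902, -0.215], TCP at [0.254, -0.571, 0.258] pointing down, gripper open.
Joint ranges: [-3.01, 3.01], [-0.46, 2.08], [-1.47, 1.51], [0.13, 2.56], [-1, 4.14], [0.04, 2.09], [-2.66, 2.66]. Speed limits (rad/s): [2.57, 2.57, 3.14, 3.14, 3.14, 3.14, 3.14].

INTERFACE

Orientations are given as a unit quaternion [x, y, z, w].
In Python, from plant import r gives the robot as it stands.
- The arm moves only by the shell command python3 -m inch 'ROWS' [FORCE]. ROWS is JSON, a list of rows, each a list of 5 numbers: the shift along the world's x, y, z in units of 25 mm (1.0 is 25 mm), then the turn about the world's z in units of 6 degrees (1.0 is 6 degrees), then the finger opening in mm, from 0 to 88.1. A call has 1 to 5 rows; each row shifts and turns the commanded pose from where the row before left it; what a row does not reach is not made up. A row lasts 1/10 s, in which the tool goes at most 50 mm and 8.59 degrees, less where a joint would pass 70% of its speed; a pose out of reach is approached as far as the arm can. A call is refused whole if a number of a shift passes 1 or a number of a turn 1, either way. A call with a gripper value outside its range is refused whole. The fingers move at their own pace and stop on an object; FORCE is the grip in N (left out, the last holds). Time passes only in rows, so rows that do not move let the fingers close. It gives the time, the measured TCP pose, the force and the opening at its end, in the units of the state.
- r.get_state(): the state, without advancing time (a new reading comes with each control period).
- r.snapshot(name): name is "scene" or "top" or "wrist"; returns a dict with "pixels" (400x640x3 uint8, red, green, blue), "range_z" (400x640 float32, m along the optical axis (not along the pixel's ray), 0 where there is no reading), "K" (3x3 intrinsics, pixels), "position" and "attitude" of the camera in the world. Camera axes: x right, y up, looking along -z (the intrinsics and any distortion apply to the point x, -y, -z); pixel columns grow to the right and rows downward; lengths in m; the calibration is good to about 2 mm. A picture is of the moment at which its call begins.
- r.finish_job(): hands the job in, once; it reports no verdict.
The state is a dict: "clock": time; "q": joint angles; "qd": joint speeds; "joint_torque": joint torques, N m; "tool_pos": TCP position; "eef_rot": TCP orientation; "contact_force": force on the tool from outside, world axes, zero at the start; "moment": the same for the moment, N m; "opening": opening from 0.0 (shut) to 1.0 (fully open).
Only numpy, scipy, OpenCV 4.12 (cv2) and the standard library are available. Lean on these libraries where they do the work, as an engineer would, in place of code of your own. Each camera call takes 0.05 s, during which the arm holds its last target. There are 200 camera calls.

## Working session

There is one attempt and no reset: what is moved stays moved. The work goes in short steps, Python scripts to look and compute and a shell command to move; the robot and the scene stay as the last step left them, time stands still between calls to the robot, and variables do not carry over. Pictures are saved under pics/ and viewed, about 8 in all and at most 12, crops included, and the job is handed in when it is done.

```bash
ls; mkdir -p pics; cat > h.py <<'E'
import numpy as np, cv2
from plant import r
from scipy.spatial.transform import Rotation as R
def snap(name,fn):
    s=r.snapshot(name); cv2.imwrite(f'pics/{fn}.png',cv2.cvtColor(s['pixels'],cv2.COLOR_RGB2BGR))
    np.savez(f'pics/{fn}.npz',**{k:np.array(v) for k,v in s.items()}); return s
def cloud(s):
    K=s['K'];v,u=np.mgrid[:400,:640];z=s['range_z']
    p=np.stack([(u-K[0,2])/K[0,0]*z,-(v-K[1,2])/K[1,1]*z,-z],-1)
    a=np.array(s['attitude']); M=R.from_quat(a).as_matrix() if a.size==4 else a
    return p@M.T+np.array(s['position'])
def load(fn): return dict(np.load(f'pics/{fn}.npz'))
E
python3 - <<'E'
from h import *
for n in('scene','top'):
    s=snap(n,n+'0'); print(n,s['K'].tolist(),s['position'],s['attitude'],[k for k in s])
st=r.get_state(); print(st, r.tips_ahead)
a=np.vstack([cv2.imread('pics/scene0.png'),cv2.imread('pics/top0.png')]); 
E
```

```text
pics
scene [[465.1376641660013, 0.0, 310.56548865082806], [0.0, 465.1376641660013, 196.31058841171944], [0.0, 0.0, 1.0]] [ 1.4113599  -0.22653214  1.0042235 ] [0.29461031 0.22830454 0.55104944 0.74660988] ['pixels', 'range_z', 'K', 'position', 'attitude']
top [[412.34007919303, 0.0, 317.8357475245932], [0.0, 412.34007919303, 197.966449665807], [0.0, 0.0, 1.0]] [0.38526794 0.00964919 1.13113704] [-0.06302328  0.04994253  0.70685236 -0.7027756 ] ['pixels', 'range_z', 'K', 'position', 'attitude']
{'clock': 0.1, 'q': array([ 1.18680117,  0.68988848, -0.19450529,  1.56621815,  0.15732621,
        0.90247732, -0.21509481]), 'qd': array([-1.30662981e-03, -7.03903111e-04, -1.30081721e-05, -4.31999360e-03,
       -3.32754397e-05,  1.44258077e-03,  3.08601801e-04]), 'joint_torque': array([-1.91532599e-03, -5.28497958e+01, -1.27086829e+00, -1.53836864e+01,
       -5.25166048e-02,  2.07709782e-03,  4.14684735e-05]), 'tool_pos': array([ 0.25333226, -0.57078969,  0.25700292]), 'eef_rot': array([ 9.78251144e-01,  2.07422418e-01, -2.35410606e-04, -7.64200551e-04]), 'contact_force': array([-0.58457581, -0.221549  ,  0.08896527]), 'moment': array([-0.01360276, -0.00980686, -0.01297339]), 'opening': 0.9996163664657501} 0.019
```

View pics/scene0.png

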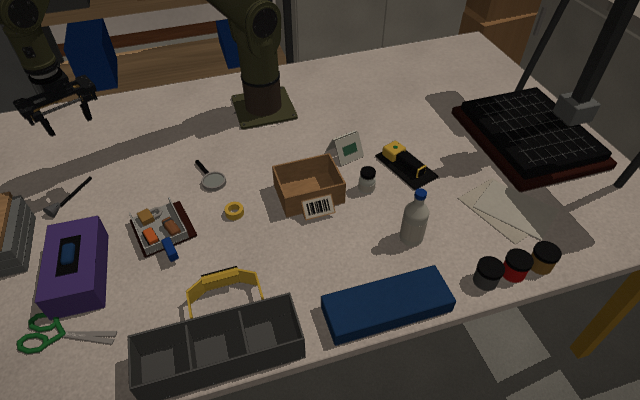

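View pics/top0.png

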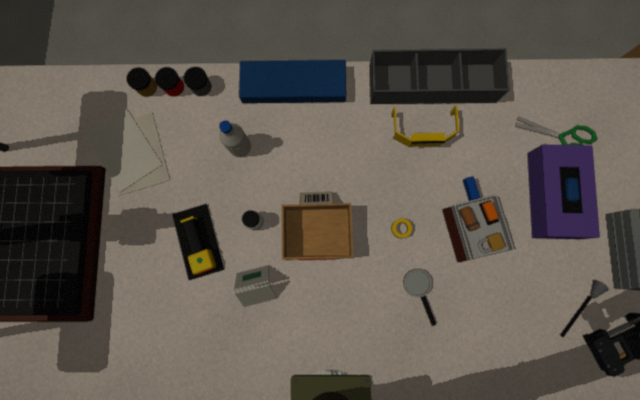

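The scene view shows the scanner on the left (head towards the robot), the box with its label on the +x side, and the tray on the right with its handle towards +x. In the top view the scanner head is at about (203,262) and its tail at (187,222). The box is centred near (317,232), the label near (317,197), the tray near (480,228) and its blue handle near (472,187). Next I measure these.

```bash
python3 - <<'E'
from h import *
s=load('top0');P=cloud(s);c=s['pixels'].astype(int);hsv=cv2.cvtColor(s['pixels'],cv2.COLOR_RGB2HSV)
np.set_printoptions(precision=4,suppress=True)
print('table z',np.median(P[300:380,380:560,2]))
def rect(name,m,box):
    u0,v0,u1,v1=box;mm=np.zeros((400,640),bool);mm[v0:v1,u0:u1]=m[v0:v1,u0:u1]
    q=P[mm];
    if len(q)<5: print(name,len(q));return
    (cx,cy),(w,h),a=cv2.minAreaRect((q[:,:2]*1000).astype(np.float32))
    print(name,len(q),'rect c',round(cx),round(cy),'size',round(w),round(h),'ang',round(a,1),'mean',q.mean(0),'z med/max',np.median(q[:,2]),q[:,2].max())
Z=P[...,2];H,S,V=hsv[...,0],hsv[...,1],hsv[...,2]
yel=(H>18)&(H<38)&(S>150)&(V>60); blue=(H>95)&(H<125)&(S>120)&(V>40)
rect('scan head',yel&(Z>.035),(165,200,235,285))
rect('scanner all z>25',(Z>.022)&(Z<.08),(165,200,230,285))
rect('scan handle z25-.05 nonyellow',(Z>.03)&(Z<.045)&~yel,(165,205,215,245))
rect('pad',V<45,(165,200,230,285))
rect('box rim',(Z>.07)&(Z<.09),(270,195,360,270))
rect('label',(Z>.015)&(Z<.065),(295,187,338,204))
rect('tray handle',blue&(Z>.03),(455,170,490,205))
rect('tray walls',(Z>.03)&(Z<.048)&(S<60),(440,190,520,265))
rect('mat+tray',(Z>.007)&(Z<.06)&~blue,(435,190,525,270))
for u,v in [(250,219),(402,229),(233,140),(428,135),(258,285),(417,282)]: print(u,v,P[v,u])
im=cv2.imread('pics/top0.png')
a=cv2.resize(im[195:290,160:270],None,fx=4,fy=4,interpolation=cv2.INTER_CUBIC)
b=cv2.resize(im[170:265,435:525],None,fx=4,fy=4,interpolation=cv2.INTER_CUBIC)
cv2.imwrite('pics/crop0.png',np.clip(np.hstack([a,b]).astype(int)*2,0,255).astype(np.uint8)[:,:800])
E
```

```text
table z 0.0007049937567810138
scan head 459 rect c 441 357 size 149 58 ang 20.7 mean [0.405  0.3423 0.0438] z med/max 0.04404338351157655 0.050427793923578434
scanner all z>25 988 rect c 442 358 size 152 59 ang 21.2 mean [0.4321 0.3508 0.0411] z med/max 0.04187572584882804 0.05083675579906766
scan handle z25-.05 nonyellow 344 rect c 474 369 size 83 35 ang 19.8 mean [0.4718 0.3657 0.0396] z med/max 0.04009380932000228 0.04483690544188601
pad 1865 rect c 463 221 size 195 406 ang 5.5 mean [0.4616 0.3566 0.0199] z med/max 0.009691029052359523 1.131137042035481
box rim 566 rect c 472 33 size 140 180 ang 1.1 mean [0.4754 0.0371 0.0798] z med/max 0.08019630385668197 0.0878024982837533
label 384 rect c 564 35 size 38 90 ang 1.6 mean [0.564  0.0358 0.0379] z med/max 0.038260240571143966 0.05932335676788991
tray handle 233 rect c 584 -380 size 57 26 ang 17.0 mean [ 0.5835 -0.3776  0.048 ] z med/max 0.04927761578738821 0.055999188728722116
tray walls 494 rect c 484 -405 size 149 120 ang 13.7 mean [ 0.4866 -0.4035  0.0373] z med/max 0.03823354901808895 0.04662158590516263
mat+tray 3293 rect c 481 -404 size 205 204 ang 0.6 mean [ 0.4806 -0.3939  0.0249] z med/max 0.019218892259414755 0.04924476291257984
250 219 [0.5016 0.2036 0.0789]
402 229 [ 0.4799 -0.199   0.0035]
233 140 [0.6983 0.2428 0.125 ]
428 135 [0.3853 0.0096 1.1311]
258 285 [ 0.3314  0.1926 -0.0004]
417 282 [ 0.3382 -0.2326  0.0087]
```

View pics/crop0.png

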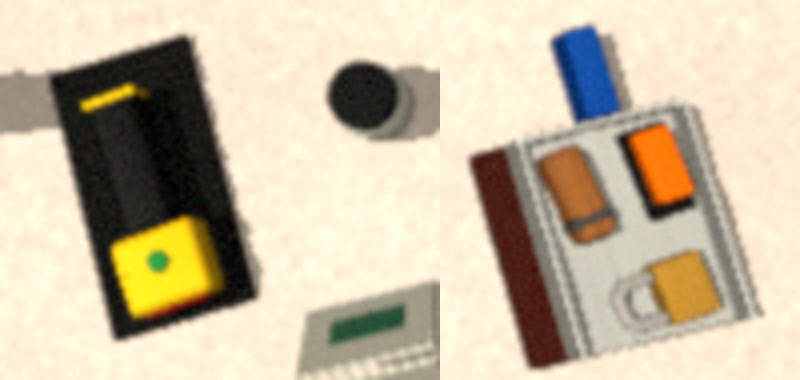

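The scanner is at (0.442, 0.358) with yaw about 20.5°, and the box at (0.472, 0.033) with yaw about 1.3°. The label is at (0.563, 0.035, 0.037), and the tray at (0.484, -0.405) with yaw about 14–15°. All the sizes match those given.

The moves can't tilt the tool, so I'll grip the scanner near its tail with low force. It should then pivot head-down between the pads.

```bash

python3 -m inch '[[0.25,1,0,0,88],[0.25,1,0,0,88],[0.25,1,0,0,88],[0.25,1,0,0,88],[0.25,1,0,0,88]]'
python3 -m inch '[[0.25,1,0,0,88],[0.25,1,0,0,88],[0.25,1,0,0,88],[0.25,1,0,0,88],[0.25,1,0,0,88]]'
python3 -m inch '[[0.25,1,0,0,88],[0.25,1,0,0,88],[0.25,1,0,0,88],[0.25,1,0,0,88],[0.25,1,0,0,88]]' >/dev/null
python3 -m inch '[[0.25,1,0,0,88],[0.25,1,0,0,88],[0.25,1,0,0,88],[0.25,1,0,0,88],[0.25,1,0,0,88]]' >/dev/null
python3 -m inch '[[0.25,1,0,0,88],[0.25,1,0,0,88],[0.25,1,0,0,88],[0.25,1,0,0,88],[0.25,1,0,0,88]]' >/dev/null
python3 -m inch '[[0.25,1,0,0,88],[0.25,1,0,0,88],[0.25,1,0,0,88],[0.25,1,0,0,88],[0.25,1,0,0,88]]' >/dev/null
python3 -m inch '[[0.25,1,0,0,88],[0.25,1,0,0,88],[0.25,1,0,0,88],[0.25,1,0,-0.3,88],[0.25,1,0,-0.3,88]]'
python3 -m inch '[[0.25,1,-0.5,0,80],[0.25,1,-0.5,0,80],[0,0.8,-1,0,80],[0,0,-1,0,80],[0,0,-1,0,80]]'
python3 - <<'E'
from h import *
s=r.get_state();print(s['tool_pos'],R.from_quat(s['eef_rot']).as_matrix().round(3).tolist())
snap('wrist','w1')
E
```

```text
clock: 0.6
tool_pos: [0.2848, -0.445, 0.2574]
eef_rot: [0.978, 0.207, -0.0, -0.0]
contact_force: [-0.1, -0.4, 0.5]
opening: 1.001
clock: 1.1
tool_pos: [0.3161, -0.3201, 0.2576]
eef_rot: [0.978, 0.207, -0.0, -0.0]
contact_force: [0.1, 0.5, 0.8]
opening: 1.001
clock: 3.6
tool_pos: [0.4723, 0.3046, 0.2574]
eef_rot: [0.984, 0.176, -0.0, 0.0]
contact_force: [0.2, 1.0, -1.3]
opening: 1.001
clock: 4.1
tool_pos: [0.4843, 0.3746, 0.1563]
eef_rot: [0.984, 0.177, -0.0, -0.0]
contact_force: [0.5, -0.3, 0.2]
opening: 0.909
[0.48426892 0.3746122  0.15631129] [[0.937, 0.349, -0.001], [0.349, -0.937, -0.0], [-0.001, -0.0, -1.0]]
```

View pics/w1.png

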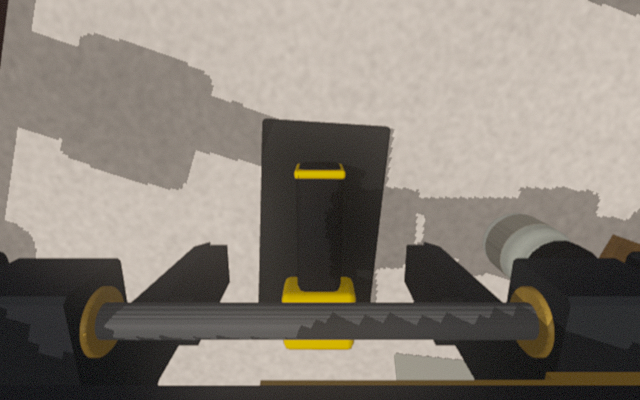

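The wrist view shows the scanner handle straight ahead and centred at column 320, square to the jaws. I descend and grip lightly.

```bash

python3 -m inch '[[0.2,0.03,-1,0,75],[0,0,-1,0,75],[0,0,-1,0,75],[0,0,-1,0,75],[0,0,-0.9,0,75]]'
python3 -m inch '[[0,0,0,0,20],[0,0,0,0,20],[0,0,0,0,20],[0,0,0,0,20],[0,0,0,0,20]]' 5
python3 -m inch '[[0,0,0,0,20],[-0.1,-0.04,0.32,0,20],[-0.1,-0.04,0.32,0,20],[-0.1,-0.04,0.32,0,20],[-0.1,-0.04,0.32,0,20]]' 5
python3 -m inch '[[-0.17,-0.07,0.28,0,20],[-0.17,-0.07,0.28,0,20],[-0.17,-0.07,0.28,0,20],[-0.17,-0.07,0.28,0,20],[0,0,0,0,20]]' 5
python3 - <<'E'
from h import *
snap('scene','s1')
im=cv2.imread('pics/s1.png')[100:220,330:490]
cv2.imwrite('pics/s1c.png',np.clip(cv2.resize(im,None,fx=4,fy=4).astype(int)*2,0,255).astype(np.uint8))
E
```

```text
clock: 4.65
tool_pos: [0.4898, 0.3743, 0.0344]
eef_rot: [0.984, 0.176, -0.0, 0.0]
contact_force: [-0.5, -0.1, 0.7]
opening: 0.848
clock: 5.15
tool_pos: [0.4904, 0.3749, 0.0363]
eef_rot: [0.984, 0.177, 0.001, -0.0]
contact_force: [0.6, -0.9, -0.2]
opening: 0.415
clock: 5.65
tool_pos: [0.4795, 0.3703, 0.0681]
eef_rot: [0.984, 0.177, -0.0, 0.0]
contact_force: [-0.0, -0.2, -1.6]
opening: 0.384
clock: 6.15
tool_pos: [0.4622, 0.3634, 0.0962]
eef_rot: [0.984, 0.177, -0.0, -0.0]
contact_force: [-0.4, -1.0, -0.6]
opening: 0.39
```

View pics/s1c.png

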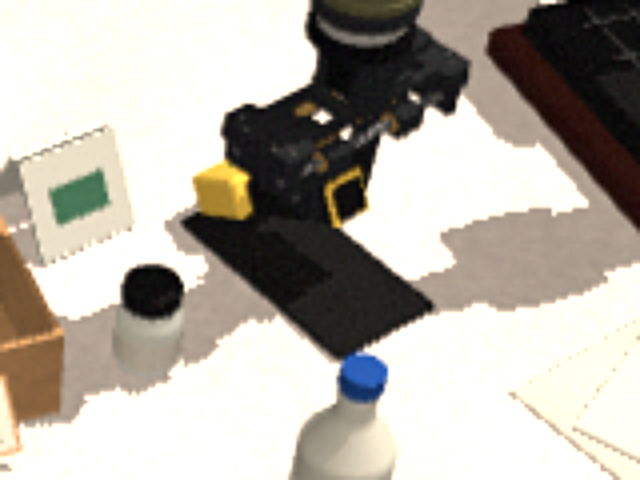

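The crop shows the handle raised and the head at (222,190) still on the pad, so the scanner is pivoting as intended. I continue to about 45°, then tighten and lift.

```bash

python3 -m inch '[[-0.24,-0.09,0.22,0,20],[-0.24,-0.09,0.22,0,20],[-0.24,-0.09,0.22,0,20],[-0.24,-0.09,0.22,0,20],[0,0,0,0,20]]' 5
python3 -m inch '[[0,0,0,0,20],[0,0,0,0,20],[0,0,0,0,20],[0,0,0.4,0,20],[0,0,0.8,0,20]]' 40
python3 -m inch '[[0,0,1,0,20],[0,0,1,0,20],[0,0,1,0,20],[0,0,1,0,20],[0,0,1,0,20]]' 40
python3 -m inch '[[0,0,1,0,20],[0,0,1,0,20],[0,0,0.7,0,20],[0,0,0,0,20],[0,0,0,0,20]]' 40
python3 - <<'E'
from h import *
snap('scene','s2');w=snap('wrist','w2');s=load('s2')
for n,s in(('scene',s),('wrist',w)):
  P=cloud(s);h=cv2.cvtColor(s['pixels'],cv2.COLOR_RGB2HSV)
  t=r.get_state()['tool_pos']
  d=P-t;m=(np.linalg.norm(d,axis=-1)<.17)&(h[...,0]>18)&(h[...,0]<38)&(h[...,1]>150)&(h[...,2]>30)&(s['range_z']>0.02)
  ax=np.array([.937,.349,0]);lat=np.array([-.349,.937,0])
  q=d[m]; print(n,len(q)); 
  if len(q): q=np.c_[q@ax,q@lat,q[:,2]];print(np.percentile(q,[2,25,50,75,98],axis=0).round(3))
im=s=load('s2')['pixels'][60:200,330:490];cv2.imwrite('pics/s2c.png',np.clip(cv2.resize(im[...,::-1],None,fx=4,fy=4).astype(int)*2,0,255).astype(np.uint8))
E
```

```text
clock: 6.7
tool_pos: [0.4378, 0.3543, 0.1181]
eef_rot: [0.984, 0.177, -0.0, 0.0]
contact_force: [0.6, -0.4, -1.1]
opening: 0.382
clock: 7.2
tool_pos: [0.4385, 0.3539, 0.1466]
eef_rot: [0.984, 0.177, -0.001, 0.001]
contact_force: [0.2, -0.8, -1.7]
opening: 0.381
clock: 7.7
tool_pos: [0.4391, 0.3544, 0.2737]
eef_rot: [0.984, 0.176, 0.0, -0.0]
contact_force: [1.3, 0.7, -1.0]
opening: 0.378
clock: 8.2
tool_pos: [0.4388, 0.3542, 0.3395]
eef_rot: [0.984, 0.176, 0.0, 0.0]
contact_force: [-0.0, 0.5, -2.0]
opening: 0.381
scene 254
[[-0.09  -0.033 -0.095]
 [-0.069 -0.029 -0.076]
 [-0.058 -0.026 -0.063]
 [-0.005 -0.016 -0.009]
 [ 0.028  0.019  0.068]]
wrist 7519
[[-0.091 -0.044 -0.071]
 [ 0.004 -0.024 -0.005]
 [ 0.017 -0.01   0.014]
 [ 0.019  0.014  0.07 ]
 [ 0.029  0.027  0.073]]
```

View pics/s2c.png

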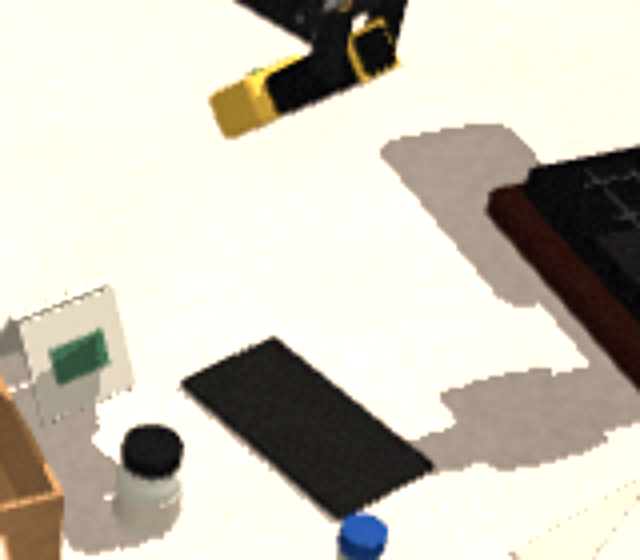

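The scanner hangs from the jaws at about 45° head-down; the head's low end is at (-0.090, -0.095) from the TCP, where -0.085/-0.095 was planned for the window. Next I move it to the label.

```bash

python3 -m inch '[[0.7,-0.9,0,-0.2,20],[0.7,-0.9,0,-0.25,20],[0.77,-0.97,0,-0.25,20],[0.77,-0.97,0,-0.25,20],[0.77,-0.97,0,-0.25,20]]' 40 >/dev/null
python3 -m inch '[[0.77,-0.97,0,-0.25,20],[0.77,-0.97,0,-0.25,20],[0.77,-0.97,0,-0.25,20],[0.77,-0.97,0,-0.25,20],[0.77,-0.97,0,-0.25,20]]' 40
python3 -m inch '[[0.77,-0.97,0,-0.25,20],[0.77,-0.97,0,-0.25,20],[0.7,-0.9,0,-0.25,20],[0.25,-0.3,0,0,20],[0,0,-0.5,0,20]]' 40
python3 -m inch '[[0,0,-1,0,20],[0,0,-1,0,20],[0,0,-1,0,20],[0,0,-1,0,20],[0,0,-0.7,0,20]]' 40
python3 - <<'E'
from h import *
st=r.get_state();print(st['tool_pos'],R.from_quat(st['eef_rot']).as_matrix()[:,0])
s=snap('scene','s3');P=cloud(s);h=cv2.cvtColor(s['pixels'],cv2.COLOR_RGB2HSV)
t=st['tool_pos'];d=P-t;m=(np.linalg.norm(d,axis=-1)<.17)&(h[...,0]>18)&(h[...,0]<38)&(h[...,1]>150)&(h[...,2]>30)
print(np.percentile(d[m],[2,25,50,75,98],axis=0).round(3))
im=s['pixels'][80:240,250:430];cv2.imwrite('pics/s3c.png',np.clip(cv2.resize(im[...,::-1],None,fx=3.5,fy=3.5).astype(int)*2,0,255).astype(np.uint8))
E
```

```text
clock: 9.3
tool_pos: [0.628, 0.1143, 0.3381]
eef_rot: [0.999, 0.049, -0.001, 0.0]
contact_force: [0.4, 0.7, -1.8]
opening: 0.38
clock: 9.8
tool_pos: [0.6912, 0.0356, 0.3271]
eef_rot: [1.0, 0.009, 0.001, 0.0]
contact_force: [0.6, 0.1, -1.1]
opening: 0.381
clock: 10.3
tool_pos: [0.6874, 0.04, 0.2066]
eef_rot: [1.0, 0.012, -0.003, -0.001]
contact_force: [-0.2, 0.7, -2.6]
opening: 0.381
[0.68740595 0.03999698 0.20655463] [ 0.99971284  0.02340197 -0.00515575]
[[-0.086 -0.041 -0.088]
 [-0.063 -0.028 -0.068]
 [-0.049 -0.019 -0.056]
 [ 0.008 -0.005  0.003]
 [ 0.031  0.023  0.064]]
```

View pics/s3c.png

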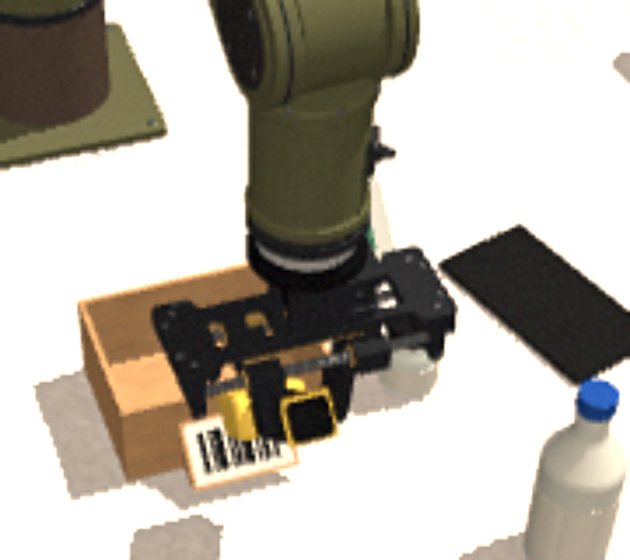

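The crop shows the scanner pitched down over the label. I lower it the last 32 mm and hold still for over a second.

```bash

python3 -m inch '[[0.1,-0.05,-0.6,0,20],[0,0,-0.5,0,20],[0,0,-0.2,0,20],[0,0,0,0,20],[0,0,0,0,20]]' 40
python3 - <<'E'
from h import *
snap('scene','s4');snap('wrist','w4');st=r.get_state();t=st['tool_pos'];print(t)
s=load('s4');P=cloud(s);h=cv2.cvtColor(s['pixels'],cv2.COLOR_RGB2HSV);d=P-t
m=(np.linalg.norm(d,axis=-1)<.17)&(h[...,0]>18)&(h[...,0]<38)&(h[...,1]>150)&(h[...,2]>30)
q=d[m];q=q[(q[:,0]<-.02)&(q[:,2]<-.02)]
# yellow head side/top points: fit planes
import itertools
rng=np.random.default_rng(0);best=(0,)
for _ in range(500):
    a=q[rng.choice(len(q),3,False)];n=np.cross(a[1]-a[0],a[2]-a[0]);
    if np.linalg.norm(n)<1e-6: continue
    n/=np.linalg.norm(n);
    if abs(n[1])>.3: continue
    k=(abs((q-a[0])@n)<.003).sum()
    if k>best[0]:best=(k,n,a[0])
print(len(q),best,'tilt of plane normal from vertical deg',np.degrees(np.arccos(abs(best[1][2]))))
print(q.min(0),q.max(0))
E
python3 -m inch '[[0,0,0,0,20],[0,0,0,0,20],[0,0,0,0,20],[0,0,0,0,20],[0,0,0,0,20]]' 40
python3 -m inch '[[0,0,0,0,20],[0,0,0,0,20],[0,0,0,0,20],[0,0,0,0,20],[0,0,0,0,20]]' 40
```

```text
clock: 10.85
tool_pos: [0.693, 0.0358, 0.1778]
eef_rot: [1.0, 0.01, 0.001, -0.0]
contact_force: [0.1, 0.5, -2.2]
opening: 0.381
[0.69317171 0.03574513 0.17809326]
120 (np.int64(59), array([ 0.58642208, -0.03514234,  0.80924295]), array([-0.06366617,  0.02207391, -0.0560699 ])) tilt of plane normal from vertical deg 35.97796821516253
[-0.09042095 -0.03162986 -0.10098612] [-0.03934307  0.02483714 -0.03554265]
clock: 11.45
tool_pos: [0.6926, 0.0357, 0.1773]
eef_rot: [1.0, 0.01, 0.0, 0.0]
contact_force: [-0.5, -0.4, -2.6]
opening: 0.377
clock: 11.95
tool_pos: [0.6926, 0.0358, 0.1772]
eef_rot: [1.0, 0.01, -0.0, 0.0]
contact_force: [0.3, -0.5, -2.1]
opening: 0.38
```

All estimates are within tolerance: pitch 45–54°, window about 65 mm off the label, offset at most 10 mm. I centre it a bit more and hold again, then carry it back.

```bash

python3 -m inch '[[-0.15,0,0,0,20],[-0.15,0,0,0,20],[0,0,0,0,20],[0,0,0,0,20],[0,0,0,0,20]]' 40 >/dev/null
python3 -m inch '[[0,0,0,0,20],[0,0,0,0,20],[0,0,0,0,20],[0,0,0,0,20],[0,0,0,0,20]]' 40
python3 -m inch '[[0,0,0,0,20],[0,0,0,0,20],[0,0,0.5,0,20],[0,0,1,0,20],[0,0,1,0,20]]' 40 >/dev/null
python3 -m inch '[[0,0,1,0,20],[0,0,1,0,20],[0,0,1,0,20],[0,0,1,0,20],[-0.4,0.5,0,0.2,20]]' 40
python3 -m inch '[[-0.77,1,0,0.25,20],[-0.77,1,0,0.25,20],[-0.77,1,0,0.25,20],[-0.77,1,0,0.25,20],[-0.77,1,0,0.25,20]]' 40 >/dev/null
python3 -m inch '[[-0.77,1,0,0.25,20],[-0.77,1,0,0.25,20],[-0.77,1,0,0.25,20],[-0.77,1,0,0.25,20],[-0.77,1,0,0.25,20]]' 40 >/dev/null
python3 -m inch '[[-0.77,1,0,0.25,20],[-0.77,1,0,0.25,20],[-0.3,0.3,0,0,20],[0,0,0,0,20],[0,0,0,0,20]]' 40
python3 -c "
from h import *
print(r.get_state()['tool_pos'],R.from_quat(r.get_state()['eef_rot']).as_matrix()[:,0])"
```

```text
clock: 12.95
tool_pos: [0.6851, 0.0357, 0.1772]
eef_rot: [1.0, 0.01, -0.0, 0.0]
contact_force: [0.1, 0.3, -1.4]
opening: 0.386
clock: 13.95
tool_pos: [0.678, 0.0456, 0.3451]
eef_rot: [1.0, 0.019, 0.005, 0.001]
contact_force: [0.4, -0.6, -1.7]
opening: 0.382
clock: 15.45
tool_pos: [0.4378, 0.3543, 0.3402]
eef_rot: [0.984, 0.176, 0.001, 0.001]
contact_force: [-0.3, -0.2, -1.7]
opening: 0.385
[0.43781454 0.35430775 0.34019972] [0.93835321 0.34567626 0.00108523]
```

```bash

python3 -m inch '[[0,0,-1,0,20],[0,0,-1,0,20],[0,0,-1,0,20],[0,0,-1,0,20],[0,0,-1,0,20]]' 40 >/dev/null
python3 -m inch '[[0,0,-1,0,20],[0,0,-1,0,20],[0,0,-1,0,20],[0,0,-0.5,0,20],[0,0,0,0,20]]' 40
python3 -m inch '[[0,0,-0.25,0,20],[0.24,0.09,-0.22,0,20],[0.24,0.09,-0.22,0,20],[0.24,0.09,-0.22,0,20],[0.24,0.09,-0.22,0,20]]' 5
python3 -m inch '[[0.17,0.07,-0.28,0,20],[0.17,0.07,-0.28,0,20],[0.17,0.07,-0.28,0,20],[0.17,0.07,-0.28,0,20],[0,0,0,0,20]]' 5
python3 -m inch '[[0.1,0.04,-0.32,0,20],[0.1,0.04,-0.32,0,20],[0.1,0.04,-0.32,0,20],[0.1,0.04,-0.3,0,20],[0,0,0,0,20]]' 5
python3 - <<'E'
from h import *
s=snap('scene','s5');print(r.get_state()['tool_pos'])
im=s['pixels'][100:220,330:490];cv2.imwrite('pics/s5c.png',np.clip(cv2.resize(im[...,::-1],None,fx=4,fy=4).astype(int)*2,0,255).astype(np.uint8))
E
```

```text
clock: 16.45
tool_pos: [0.4371, 0.3538, 0.1259]
eef_rot: [0.984, 0.175, -0.001, 0.001]
contact_force: [0.8, -0.4, -0.9]
opening: 0.384
clock: 16.95
tool_pos: [0.461, 0.3648, 0.0986]
eef_rot: [0.984, 0.176, -0.0, 0.0]
contact_force: [-0.9, -0.2, -0.8]
opening: 0.387
clock: 17.45
tool_pos: [0.4776, 0.3717, 0.0697]
eef_rot: [0.984, 0.176, -0.001, 0.0]
contact_force: [-0.5, -0.8, -1.4]
opening: 0.388
clock: 17.95
tool_pos: [0.4874, 0.3757, 0.0383]
eef_rot: [0.984, 0.177, -0.001, 0.0]
contact_force: [-0.4, -0.6, -0.6]
opening: 0.384
[0.48742561 0.37573458 0.03878594]
```

View pics/s5c.png

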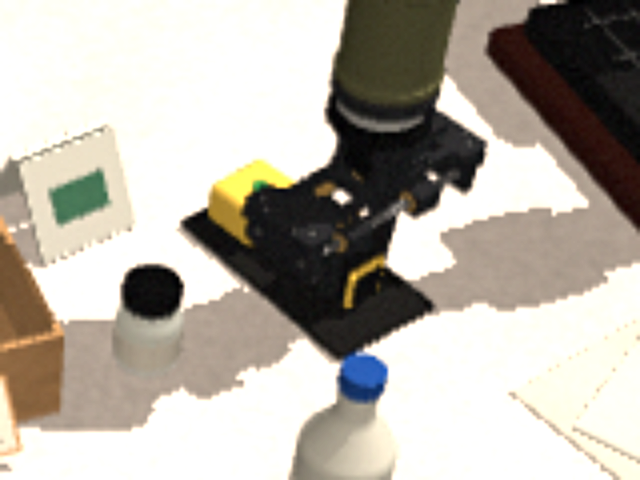

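The head lies flat on the pad again, with the tail just above it. I release, rise and travel to the tray, then check before descending.

```bash

python3 -m inch '[[0,0,-0.1,0,20],[0,0,0,0,60],[0,0,0,0,75],[0,0,0,0,75],[0,0,0,0,75]]' 5
python3 -m inch '[[0,0,0.5,0,80],[0,0,1,0,80],[0,0,1,0,80],[0,0,1,0,80],[0,0,1,0,80]]' >/dev/null
python3 -m inch '[[0,0,1,0,80],[0,0,1,0,80],[0,0,1,0,80],[0,-0.5,1,0,80],[0.13,-1,0.3,0,80]]'
python3 - <<'E'
from h import *
snap('top','t1')
s=load('t1');P=cloud(s);Z=P[...,2];m=np.zeros((400,640),bool);m[200:285,165:230]=True
q=P[m&(Z>.022)&(Z<.08)];print(cv2.minAreaRect((q[:,:2]*1000).astype(np.float32)),np.percentile(q[:,2],[5,50,95]))
E
python3 -m inch '[[0.13,-1,0,0,80],[0.13,-1,0,0,80],[0.13,-1,0,0,80],[0.13,-1,0,0,80],[0.13,-1,0,0,80]]' >/dev/null
python3 -m inch '[[0.13,-1,0,0,80],[0.13,-1,0,0,80],[0.13,-1,0,0,80],[0.13,-1,0,0,80],[0.13,-1,0,0,80]]' >/dev/null
python3 -m inch '[[0.13,-1,0,0,80],[0.13,-1,0,0,80],[0.13,-1,0,0,80],[0.13,-1,0,0,80],[0.13,-1,0,0,80]]' >/dev/null
python3 -m inch '[[0.13,-1,0,0,80],[0.13,-1,0,0,80],[0.13,-1,0,0,80],[0.13,-1,0,0,80],[0.13,-1,0,0,80]]' >/dev/null
python3 -m inch '[[0.13,-1,0,0,80],[0.13,-1,0,0,80],[0.13,-1,0,0,80],[0.13,-1,0,0,80],[0.13,-1,0,-0.3,80]]' >/dev/null
python3 -m inch '[[0.13,-1,0,-0.3,80],[0.13,-1,0,-0.3,80],[0.13,-1,0,-0.1,80],[0,-0.7,-0.5,0,80],[0,0,-0.8,0,80]]'
python3 - <<'E'
from h import *
s=r.get_state();print(s['tool_pos'],R.from_quat(s['eef_rot']).as_matrix()[:,0])
w=snap('wrist','w3');P=cloud(w);h=cv2.cvtColor(w['pixels'],cv2.COLOR_RGB2HSV)
m=(h[...,0]>100)&(h[...,0]<125)&(h[...,1]>120)&(h[...,2]>30)&(np.abs(P[...,0]-.584)<.06)&(np.abs(P[...,1]+.38)<.05)&(P[...,2]>.04)
q=P[m];print(len(q),cv2.minAreaRect((q[:,:2]*1000).astype(np.float32)),np.median(q,0))
E
```

```text
clock: 18.5
tool_pos: [0.4877, 0.3759, 0.0372]
eef_rot: [0.984, 0.177, 0.0, -0.0]
contact_force: [0.0, -0.4, 0.4]
opening: 0.723
clock: 19.5
tool_pos: [0.491, 0.3412, 0.2608]
eef_rot: [0.984, 0.178, 0.003, -0.002]
contact_force: [0.7, -0.4, -0.5]
opening: 0.908
((438.547119140625, 356.05804443359375), (149.16783142089844, 58.882164001464844), 19.282991409301758) [0.03103102 0.04164987 0.04705212]
clock: 22.55
tool_pos: [0.5811, -0.3834, 0.2249]
eef_rot: [0.992, 0.123, 0.001, 0.002]
contact_force: [-0.6, -0.6, -0.4]
opening: 0.905
[ 0.58112938 -0.38344954  0.22487006] [9.69870012e-01 2.43622173e-01 6.29251435e-04]
1636 ((586.1422119140625, -381.3240051269531), (59.56387710571289, 22.60797119140625), 14.281351089477539) [ 0.58754414 -0.38148833  0.04986901]
```

View pics/w3.png

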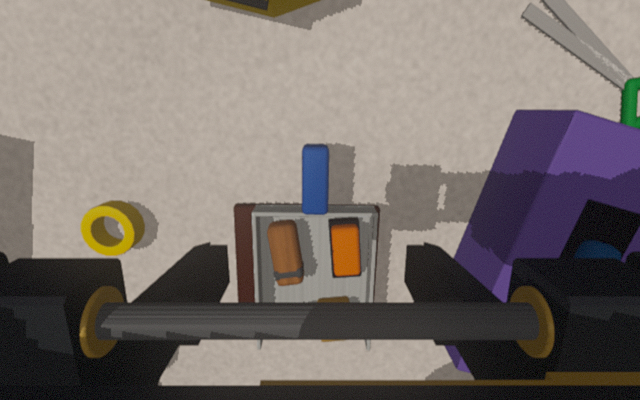

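The scanner lies flat at (0.4385, 0.356), 0–5 mm from where it was. The wrist view shows the blue handle centred at columns 303–329 and the pieces undisturbed. I descend and grip the handle firmly.

```bash

python3 -m inch '[[0.2,0.08,-1,0,70],[0,0,-1,0,70],[0,0,-1,0,60],[0,0,-1,0,60],[0,0,-1,0,60]]' >/dev/null
python3 -m inch '[[0,0,-1,0,60],[0,0,-0.9,0,60],[0,0,-0.5,0,60],[0,0,0,0,60],[0,0,0,0,60]]'
python3 -m inch '[[0,0,0,0,15],[0,0,0,0,15],[0,0,0,0,15],[0,0,0,0,15],[0,0,0,0,15]]' 60
python3 -m inch '[[0,0,0,0,15],[0,0,0.2,0,15],[0,0,0.4,0,15],[0,0,0.6,0,15],[0,0,0.4,0,15]]' 60
python3 - <<'E'
from h import *
snap('top','t2');s=snap('scene','s6');st=r.get_state();t=st['tool_pos'];print(t,st['contact_force'],st['moment'])
w=load('t2');P=cloud(w);h=cv2.cvtColor(w['pixels'],cv2.COLOR_RGB2HSV)
m=np.zeros((400,640),bool);m[170:275,435:530]=True
d=P-t;ax=np.array([.97,.244]);al=d[...,:2]@ax
m&=(P[...,2]>.045)&(P[...,2]<.16)&(al<-.03)&(al>-.2)&(np.abs(d[...,:2]@np.array([-.244,.97]))<.075)
A=np.c_[al[m],np.ones(m.sum())];print(m.sum(),[ (round(a,3), np.percentile(P[...,2][m&(abs(al-a)<.01)],[10,50,90]).round(3)) for a in (-.17,-.14,-.11,-.08,-.05) if (m&(abs(al-a)<.01)).any()])
im=s['pixels'][150:290,100:260];cv2.imwrite('pics/s6c.png',np.clip(cv2.resize(im[...,::-1],None,fx=4,fy=4).astype(int)*2,0,255).astype(np.uint8))
E
```

```text
clock: 23.6
tool_pos: [0.5873, -0.3772, 0.0402]
eef_rot: [0.992, 0.125, 0.0, 0.0]
contact_force: [0.3, -0.4, -0.5]
opening: 0.681
clock: 24.1
tool_pos: [0.5873, -0.3779, 0.04]
eef_rot: [0.992, 0.125, 0.001, 0.001]
contact_force: [0.8, 0.0, 2.1]
opening: 0.27
clock: 24.6
tool_pos: [0.5874, -0.3774, 0.0813]
eef_rot: [0.992, 0.125, 0.001, 0.0]
contact_force: [0.1, -0.9, -3.5]
opening: 0.266
[ 0.58828563 -0.37805799  0.08211608] [-0.18700707  0.43863465 -3.32421057] [-0.00533008 -0.2767557  -0.00674995]
2764 [(-0.17, array([0.055, 0.06 , 0.078])), (-0.14, array([0.055, 0.064, 0.08 ])), (-0.11, array([0.055, 0.059, 0.081])), (-0.08, array([0.057, 0.078, 0.085])), (-0.05, array([0.056, 0.068, 0.084]))]
```

View pics/s6c.png

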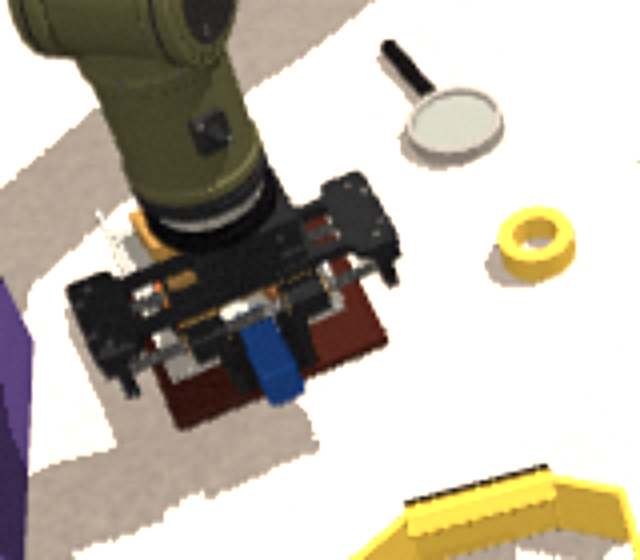

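The tray is held level: the floor reads 55–57 mm along its whole length, at a load of 3.3 N. The mat lies below it. I raise it and carry it gently to the box.

```bash

python3 -m inch '[[0,0,0.3,0,15],[0,0,0.6,0,15],[0,0,0.6,0,15],[0,0,0.6,0,15],[0,0.2,0.4,0,15]]' 60 >/dev/null
python3 -m inch '[[0.1,0.4,0.3,0,15],[0.15,0.6,0.2,-0.1,15],[0.15,0.7,0,-0.1,15],[0.15,0.7,0,-0.1,15],[0.15,0.7,0,-0.1,15]]' 60 >/dev/null
python3 -m inch '[[0.15,0.7,0,-0.1,15],[0.15,0.7,0,-0.1,15],[0.15,0.7,0,-0.1,15],[0.15,0.7,0,-0.1,15],[0.15,0.7,0,-0.1,15]]' 60 >/dev/null
python3 -m inch '[[0.15,0.7,0,-0.1,15],[0.15,0.7,0,-0.1,15],[0.15,0.7,0,-0.1,15],[0.15,0.7,0,-0.1,15],[0.15,0.7,0,-0.1,15]]' 60 >/dev/null
python3 -m inch '[[0.15,0.7,0,-0.1,15],[0.15,0.7,0,-0.1,15],[0.15,0.7,0,-0.1,15],[0.15,0.7,0,-0.1,15],[0.15,0.7,0,-0.1,15]]' 60
python3 -m inch '[[0.15,0.5,0,-0.1,15],[0.15,0.3,0,0,15],[0.1,0.1,0,0,15],[0,0,0,0,15],[0,0,0,0,15]]' 60
python3 - <<'E'
from h import *
snap('top','t3');st=r.get_state();t=st['tool_pos'];M=R.from_quat(st['eef_rot']).as_matrix();print(t,M[:,0])
im=load('t3')['pixels'][150:300,230:400];cv2.imwrite('pics/t3c.png',np.clip(cv2.resize(im[...,::-1],None,fx=4,fy=4).astype(int)*2,0,255).astype(np.uint8))
P=cloud(load('t3'));sc=load('t3')['pixels']
h=cv2.cvtColor(sc,cv2.COLOR_RGB2HSV)
m=(P[...,2]>.1)&(P[...,2]<.165)&(h[...,1]<60)&(h[...,2]>50)&(P[...,0]>t[0]-.2)&(P[...,0]<t[0]-.03)&(abs(P[...,1]-t[1])<.08)
q=P[m];print(len(q),cv2.minAreaRect((q[:,:2]*1000).astype(np.float32)),np.percentile(q[:,2],[2,50,98]))
for a in(-.165,-.135,-.105):
  k=abs(q[:,0]-t[0]-a)<.012;print(a,np.percentile(q[k,2],[5,50,95]).round(3))
E
```

```text
clock: 27.2
tool_pos: [0.6602, -0.0292, 0.1542]
eef_rot: [1.0, 0.026, -0.0, -0.001]
contact_force: [0.3, -0.7, -2.9]
opening: 0.266
clock: 27.7
tool_pos: [0.6705, -0.0112, 0.1544]
eef_rot: [1.0, 0.02, -0.0, 0.001]
contact_force: [0.4, 0.0, -3.1]
opening: 0.264
[ 0.6703876  -0.01127515  0.15445516] [ 9.99232538e-01  3.91684099e-02 -4.12205125e-04]Traceback (most recent call last):
  File "<stdin>", line 7, in <module>
    return _quantile_unchecked(
        a, q, axis, out, overwrite_input, method, keepdims, weights)
    return _ureduce(a,
                    func=_quantile_ureduce_func,
    ...<5 lines>...
                    overwrite_input=overwrite_input,
                    method=method)
    r = func(a, **kwargs)
    result = _quantile(arr,
                       quantiles=q,
    ...<2 lines>...
                       out=out,
                       weights=wgt)
    slices_having_nans = np.isnan(arr[-1, ...])
                                  ~~~^^^^^^^^^
IndexError: index -1 is out of bounds for axis 0 with size 0
```

View pics/t3c.png

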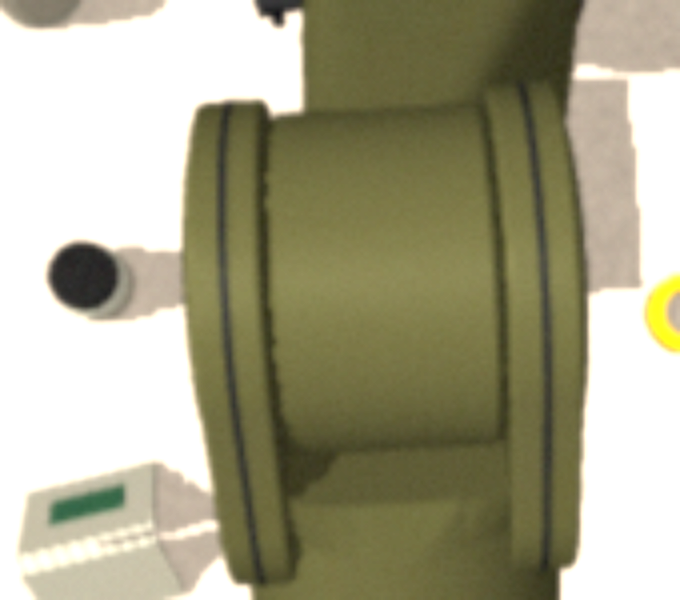

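The arm hides the tray from the top camera here, so I go by the tool pose and the force. I align over the box and lower the tray onto the +x wall.

```bash

python3 -m inch '[[0.1,0.3,0,-0.05,15],[0.15,0.6,0,-0.05,15],[0.15,0.6,0,-0.05,15],[0.14,0.4,0,0,15],[0,0,-0.2,0,15]]' 60
python3 -m inch '[[0,0,-0.4,0,15],[0,0,-0.4,0,15],[0,0,-0.4,0,15],[0,0,-0.25,0,15],[0,0,0,0,15]]' 60
python3 -m inch '[[0,0,-0.15,0,15],[0,0,0,0,15],[0,0,0,0,15]]' 60
python3 - <<'E'
from h import *
s=snap('scene','s7');st=r.get_state();t=st['tool_pos'];print(t,st['contact_force'],st['moment'])
P=cloud(s);h=cv2.cvtColor(s['pixels'],cv2.COLOR_RGB2HSV)
m=(P[...,2]>.06)&(P[...,2]<.16)&(h[...,1]<60)&(h[...,2]>50)&(P[...,0]>t[0]-.2)&(P[...,0]<t[0]-.02)&(abs(P[...,1]-t[1])<.08)
q=P[m]-t;print(len(q))
for a in(-.17,-.15,-.13,-.11,-.09,-.07,-.05):
  k=abs(q[:,0]-a)<.01
  if k.any():print(a,k.sum(),np.percentile(q[k,2],[5,50,95]).round(3))
E
```

```text
clock: 28.25
tool_pos: [0.6852, 0.0422, 0.1499]
eef_rot: [1.0, 0.015, 0.001, -0.001]
contact_force: [-0.4, 0.6, -3.1]
opening: 0.267
clock: 28.75
tool_pos: [0.6831, 0.0373, 0.1116]
eef_rot: [1.0, 0.012, -0.001, 0.0]
contact_force: [-0.6, 0.1, -3.2]
opening: 0.273
clock: 29.05
tool_pos: [0.6843, 0.0377, 0.1098]
eef_rot: [1.0, 0.013, 0.0, 0.0]
contact_force: [-0.0, -0.3, -3.2]
opening: 0.265
[0.68437653 0.03777993 0.10986123] [ 0.13343625  1.05257413 -3.06634536] [ 0.05683564 -0.22268095 -0.02501616]
280
-0.17 73 [-0.029 -0.022 -0.002]
-0.15 53 [-0.028 -0.025 -0.001]
-0.13 85 [-0.029 -0.025 -0.003]
-0.11 4 [-0.003 -0.003 -0.002]
-0.05 5 [-0.016 -0.013 -0.01 ]
```

The underside is a few mm above the wall top. I relax the grip so the tray rests on the wall, then raise the handle along the arc.

```bash

python3 -m inch '[[0,0,-0.05,0,15],[0,0,0,0,15],[0,0,0,0,15]]' 6
python3 -m inch '[[-0.12,0,0.37,0,15],[-0.12,0,0.37,0,15],[-0.12,0,0.37,0,15],[-0.12,0,0.37,0,15]]' 6
python3 -m inch '[[-0.17,0,0.31,0,15],[-0.17,0,0.31,0,15],[-0.17,0,0.31,0,15],[0,0,0,0,15]]' 6
python3 - <<'E'
from h import *
s=snap('scene','s8');st=r.get_state();t=st['tool_pos'];print(t,st['contact_force'],st['moment'])
P=cloud(s);h=cv2.cvtColor(s['pixels'],cv2.COLOR_RGB2HSV)
m=(P[...,2]>.03)&(P[...,2]<.25)&(h[...,1]<60)&(h[...,2]>50)&(P[...,0]>t[0]-.2)&(P[...,0]<t[0]-.02)&(abs(P[...,1]-t[1])<.08)
q=P[m]-t;print(len(q))
for a in(-.17,-.15,-.13,-.11,-.09,-.07,-.05):
  k=abs(q[:,0]-a)<.01
  if k.any():print(a,k.sum(),np.percentile(q[k,2],[5,50,95]).round(3))
b=(h[...,0]>100)&(h[...,0]<125)&(h[...,1]>120)&(np.linalg.norm(P-t,axis=-1)<.08);q=P[b]-t;print(len(q),np.percentile(q,[5,50,95],axis=0).round(3))
E
```

```text
clock: 29.4
tool_pos: [0.6845, 0.0377, 0.1087]
eef_rot: [1.0, 0.013, 0.0, 0.0]
contact_force: [0.8, 0.3, -0.6]
opening: 0.271
clock: 29.8
tool_pos: [0.6716, 0.0377, 0.1464]
eef_rot: [1.0, 0.013, -0.0, 0.0]
contact_force: [-0.9, -0.7, -2.3]
opening: 0.271
clock: 30.2
tool_pos: [0.6589, 0.0378, 0.1697]
eef_rot: [1.0, 0.013, 0.0, -0.0]
contact_force: [0.1, 0.3, -0.7]
opening: 0.272
[0.65922613 0.03783697 0.16912251] [ 0.15193172  0.55426291 -1.42427094] [-0.05965771  0.09717012  0.04405243]
302
-0.15 13 [-0.099 -0.078 -0.069]
-0.13 13 [-0.092 -0.079 -0.067]
-0.11 17 [-0.129 -0.077 -0.065]
-0.09 47 [-0.138 -0.133 -0.089]
-0.07 3 [-0.064 -0.049 -0.048]
-0.05 3 [-0.052 -0.052 -0.047]
162 [[-0.011 -0.012 -0.005]
 [ 0.02  -0.001  0.007]
 [ 0.029  0.01   0.017]]
```

The tray pivots on the wall: the hand load fell to about 1 N and the tilt is about 25°. I continue to about 45°.

```bash

python3 -m inch '[[-0.22,0,0.27,0,15],[-0.22,0,0.27,0,15],[-0.22,0,0.27,0,15],[-0.1,0,0.08,0,15],[0,0,0,0,15]]' 6
python3 -m inch '[[-0.25,0,0.2,0,15],[-0.25,0,0.2,0,15],[-0.2,0,0.15,0,15],[0,0,0,0,15],[0,0,0,0,15]]' 6
python3 - <<'E'
from h import *
s=snap('scene','s9');snap('wrist','w9')
im=s['pixels'][110:235,245:405];a=cv2.resize(im[...,::-1],None,fx=4,fy=4)
b=cv2.resize(load('w9')['pixels'][...,::-1],(160,100))
a=np.clip(a.astype(int)*2,0,255).astype(np.uint8)
w=cv2.resize(load('w9')['pixels'][...,::-1],(400,250));c=np.zeros((590,640,3),np.uint8)
c[:340]=a[:340];c[340:,:400]=w;c[340:500,400:]=a[340:500,0:240];cv2.imwrite('pics/s9c.png',a)
st=r.get_state();print(st['tool_pos'],st['contact_force'])
E
```

```text
clock: 30.75
tool_pos: [0.6401, 0.0378, 0.1914]
eef_rot: [1.0, 0.013, 0.0, 0.0]
contact_force: [-0.5, -0.1, -1.1]
opening: 0.275
clock: 31.25
tool_pos: [0.6228, 0.0378, 0.2048]
eef_rot: [1.0, 0.013, 0.0, -0.0]
contact_force: [-0.8, -0.0, -0.3]
opening: 0.274
[0.62295827 0.03782342 0.20447187] [-0.38165699  0.0102474  -0.47549595]
```

```bash
python3 - <<'E'
from h import *
s=load('s9');P=cloud(s);h=cv2.cvtColor(s['pixels'],cv2.COLOR_RGB2HSV)
reg=(P[...,0]>.36)&(P[...,0]<.66)&(abs(P[...,1]-.035)<.1)&(P[...,2]<.25)&(P[...,2]>.01)
for n,lo,hi,sm in(('orange',4,10,190),('brass/brown',9,25,120)):
    m=reg&(h[...,0]>=lo)&(h[...,0]<=hi)&(h[...,1]>sm)&(h[...,2]>60);q=P[m]
    print(n,len(q),np.percentile(q,[5,50,95],axis=0).round(3).tolist() if len(q) else '')
a=cv2.resize(s['pixels'][110:235,260:390][...,::-1],None,fx=4,fy=4);w=load('w9')['pixels'][...,::-1]
a=np.clip(a.astype(int)*2,0,255).astype(np.uint8)
c=np.zeros((500,800,3),np.uint8);c[:,:520]=a;c[:175,520:]=np.clip(cv2.resize(w,(280,175)).astype(int)*2,0,255);cv2.imwrite('pics/s9c.png',c)
w9=load('w9');P=cloud(w9);h=cv2.cvtColor(w9['pixels'],cv2.COLOR_RGB2HSV);t=np.array([.623,.038,.2045])
m=(h[...,1]<50)&(w9['range_z']>.02)&(P[...,0]<.62)&(P[...,0]>.42)&(abs(P[...,1]-.038)<.06)&(P[...,2]<.24)
q=P[m];print('wrist grey',len(q))
for n,lo,hi,sm in(('orange',4,10,190),('brown',9,25,120)):
    m=(h[...,0]>=lo)&(h[...,0]<=hi)&(h[...,1]>sm)&(P[...,0]<.64)&(P[...,2]<.22)&(P[...,2]>0);q=P[m];print(n,len(q),np.percentile(q,[5,50,95],axis=0).round(3).tolist() if len(q) else '')
E
```

```text
orange 1 [[0.483, 0.018, 0.066], [0.483, 0.018, 0.066], [0.483, 0.018, 0.066]]
brass/brown 1279 [[0.405, -0.056, 0.015], [0.54, -0.011, 0.049], [0.545, 0.113, 0.078]]
wrist grey 6290
orange 1 [[0.388, 0.303, 0.008], [0.388, 0.303, 0.008], [0.388, 0.303, 0.008]]
brown 4834 [[0.405, -0.031, 0.004], [0.437, 0.044, 0.026], [0.488, 0.318, 0.066]]
```

View pics/s9c.png

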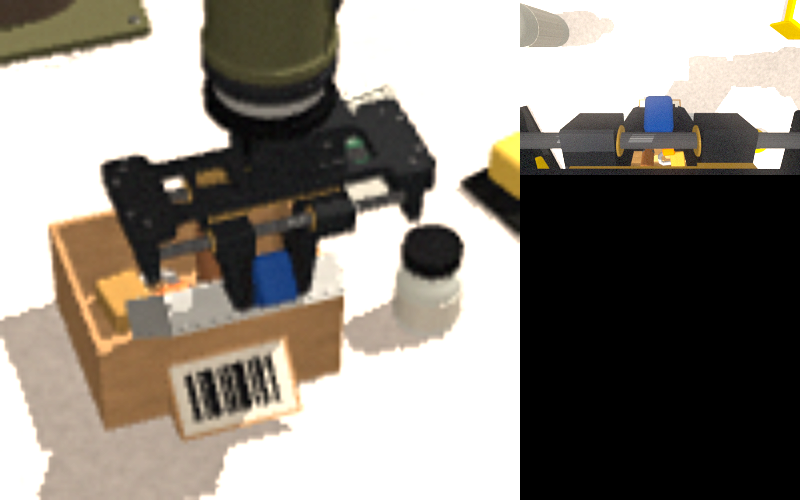

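The view shows the padlock at (115,300) inside the box, with orange at (170,285) and brown at (210,265) beyond the tray's lip. I tip a little further with a small shake to make sure everything leaves the tray.

```bash

python3 -m inch '[[-0.3,0,0.15,0,15],[-0.3,0,0.15,0,15],[-0.3,0,0.14,0,15],[0,0,0,0,15],[0,0,0,0,15]]' 6
python3 -m inch '[[0.15,0,-0.1,0,15],[-0.15,0,0.1,0,15],[0.15,0,-0.1,0,15],[-0.15,0,0.1,0,15],[0,0,0,0,15]]' 6
python3 - <<'E'
from h import *
st=r.get_state();print(st['tool_pos'],st['contact_force'],st['moment'])
snap('scene','s10');snap('wrist','w10')
for f in('s10','w10'):
  s=load(f);P=cloud(s);h=cv2.cvtColor(s['pixels'],cv2.COLOR_RGB2HSV)
  reg=(P[...,0]>.40)&(P[...,0]<.6)&(abs(P[...,1]-.035)<.085)&(P[...,2]<.2)&(P[...,2]>.003)&(s['range_z']>.02)
  for n,m in(('orange',(h[...,0]>=3)&(h[...,0]<=9)&(h[...,1]>170)&(h[...,2]>70)),('brass',(h[...,0]>=16)&(h[...,0]<=25)&(h[...,1]>150)&(h[...,2]>70)),('grey',(h[...,1]<50))):
    q=P[m&reg];print(f,n,len(q),np.percentile(q,[5,50,95],axis=0).round(3).tolist() if len(q) else '')
E
```

```text
clock: 31.85
tool_pos: [0.6, 0.0378, 0.2157]
eef_rot: [1.0, 0.013, -0.0, 0.0]
contact_force: [0.1, 0.6, -1.2]
opening: 0.271
clock: 32.35
tool_pos: [0.6002, 0.0377, 0.2156]
eef_rot: [1.0, 0.013, -0.0, 0.0]
contact_force: [-0.0, -0.4, -0.8]
opening: 0.274
[0.60018059 0.03772283 0.21560039] [-0.0207902  -0.4176106  -0.83633817] [ 0.06914319 -0.02703472  0.05633543]
s10 orange 0 
s10 brass 86 [[0.419, -0.027, 0.018], [0.435, -0.017, 0.026], [0.459, -0.002, 0.029]]
s10 grey 1043 [[0.545, -0.022, 0.023], [0.574, 0.027, 0.114], [0.596, 0.087, 0.177]]
w10 orange 0 
w10 brass 1037 [[0.404, -0.025, 0.015], [0.406, 0.002, 0.028], [0.428, 0.089, 0.05]]
w10 grey 4124 [[0.423, -0.012, 0.02], [0.574, 0.029, 0.036], [0.596, 0.087, 0.171]]
```

```bash

python3 -m inch '[[0.3,0,-0.14,0,15],[0.3,0,-0.15,0,15],[0.3,0,-0.15,0,15],[0.23,0,-0.18,0,15],[0.23,0,-0.18,0,15]]' 6 >/dev/null
python3 -m inch '[[0.24,0,-0.2,0,15],[0.25,0,-0.3,0,15],[0.25,0,-0.3,0,15],[0.26,0,-0.29,0,15],[0.17,0,-0.31,0,15]]' 6
python3 -m inch '[[0.17,0,-0.31,0,15],[0.17,0,-0.31,0,15],[0.12,0,-0.37,0,15],[0.12,0,-0.37,0,15],[0.12,0,-0.37,0,15]]' 6
python3 -m inch '[[0.12,0,-0.37,0,15],[0,0,-0.05,0,15],[0,0,0,0,15],[0,0,0,0,15],[0,0,0,0,15]]' 6
python3 -m inch '[[0,0,0,0,15],[0,0,0,0,15],[0,0,0.3,0,15],[0,0,0.6,0,15],[0,0,0.9,0,15]]' 60
python3 - <<'E'
from h import *
s=snap('scene','s11');st=r.get_state();t=st['tool_pos'];print(t,st['contact_force'],st['moment'])
P=cloud(s);h=cv2.cvtColor(s['pixels'],cv2.COLOR_RGB2HSV)
m=(P[...,2]>.085)&(P[...,2]<.2)&(h[...,1]<60)&(h[...,2]>50)&(P[...,0]>t[0]-.2)&(P[...,0]<t[0]-.02)&(abs(P[...,1]-t[1])<.08)
q=P[m]-t;print(len(q))
for a in(-.17,-.15,-.13,-.11,-.09,-.07,-.05):
  k=abs(q[:,0]-a)<.01
  if k.any():print(a,k.sum(),np.percentile(q[k,2],[5,50,95]).round(3))
E
```

```text
clock: 33.45
tool_pos: [0.6644, 0.0378, 0.1598]
eef_rot: [1.0, 0.013, 0.0, 0.0]
contact_force: [-0.0, 1.0, -0.9]
opening: 0.27
clock: 33.95
tool_pos: [0.6811, 0.0377, 0.1164]
eef_rot: [1.0, 0.013, -0.0, 0.0]
contact_force: [-1.1, -0.1, -1.2]
opening: 0.269
clock: 34.45
tool_pos: [0.6844, 0.0377, 0.1073]
eef_rot: [1.0, 0.013, 0.0, 0.0]
contact_force: [-0.4, -0.6, -1.1]
opening: 0.27
clock: 34.95
tool_pos: [0.6835, 0.0378, 0.1522]
eef_rot: [1.0, 0.013, -0.001, 0.0]
contact_force: [-0.0, -0.0, -1.3]
opening: 0.266
[0.68652617 0.03781127 0.15728812] [ 0.81154587 -0.02511134  0.86985948] [ 0.02560346 -0.18685895  0.03299633]
503
-0.17 140 [-0.031 -0.028 -0.01 ]
-0.15 137 [-0.032 -0.029 -0.007]
-0.13 63 [-0.032 -0.029 -0.005]
-0.11 8 [-0.032 -0.03  -0.029]
-0.09 7 [-0.032 -0.031 -0.028]
-0.07 31 [-0.034 -0.031 -0.028]
-0.05 7 [-0.031 -0.009 -0.008]
```

The tray is level and empty; the floor reads flat along its length. I carry it back to the mat.

```bash

python3 -m inch '[[0,-0.4,0.1,0,15],[-0.22,-0.9,0,0.1,15],[-0.22,-0.9,0,0.12,15],[-0.22,-0.9,0,0.12,15],[-0.22,-0.9,0,0.12,15]]' 60 >/dev/null
python3 -m inch '[[-0.22,-0.9,0,0.12,15],[-0.22,-0.9,0,0.12,15],[-0.22,-0.9,0,0.12,15],[-0.22,-0.9,0,0.12,15],[-0.22,-0.9,0,0.12,15]]' 60 >/dev/null
python3 -m inch '[[-0.22,-0.9,0,0.12,15],[-0.22,-0.9,0,0.12,15],[-0.22,-0.9,0,0.12,15],[-0.22,-0.9,0,0.12,15],[-0.22,-0.9,0,0.12,15]]' 60 >/dev/null
python3 -m inch '[[-0.22,-0.9,0,0.12,15],[-0.22,-0.9,0,0.12,15],[-0.22,-0.9,0,0.12,15],[-0.22,-0.6,0,0.1,15],[0,0,0,0,15]]' 60
python3 - <<'E'
from h import *
snap('scene','s12');s=snap('top','t12');st=r.get_state();print(st['tool_pos'],R.from_quat(st['eef_rot']).as_matrix()[:,0],st['contact_force'])
P=cloud(s);h=cv2.cvtColor(s['pixels'],cv2.COLOR_RGB2HSV)
Z=P[...,2];k=np.zeros((400,640),bool);k[195:270,270:360]=1
q=P[k&(Z>.072)&(Z<.09)];print('box',cv2.minAreaRect((q[:,:2]*1000).astype(np.float32)))
i=k&(P[...,0]>.412)&(P[...,0]<.532)&(P[...,1]>-.047)&(P[...,1]<.113);print('inside z',np.percentile(Z[i],[1,50,90,99,100]).round(3))
for n,m in(('orange',(h[...,0]>=3)&(h[...,0]<=9)&(h[...,1]>200)),('brass',(h[...,0]>=17)&(h[...,0]<=25)&(h[...,1]>150)),('high',Z>.017)):
    q=P[m&i];print(n,len(q),np.percentile(q,[5,50,95],axis=0).round(3).tolist() if len(q) else '')
# mat from t0: brown
s=load('top0');P=cloud(s);h=cv2.cvtColor(s['pixels'],cv2.COLOR_RGB2HSV)
m=np.zeros((400,640),bool);m[180:275,430:530]=1
m&=((h[...,0]<12)|(h[...,0]>172))&(h[...,1]>90)&(h[...,2]<100)&(P[...,2]<.018)&(P[...,2]>.005)
n,l,stt,_=cv2.connectedComponentsWithStats(m.astype(np.uint8));b=1+stt[1:,4].argmax();q=P[l==b]
print('mat strip',len(q),cv2.minAreaRect((q[:,:2]*1000).astype(np.float32)),cv2.boxPoints(cv2.minAreaRect((q[:,:2]*1000).astype(np.float32))).tolist())
E
```

```text
clock: 37.0
tool_pos: [0.5824, -0.3738, 0.1537]
eef_rot: [0.993, 0.121, -0.001, 0.001]
contact_force: [-1.0, -0.2, -1.8]
opening: 0.268
[ 0.58497738 -0.36897905  0.15390655] [9.69715338e-01 2.44237901e-01 1.03495069e-04] [-0.49260391  0.38095465 -1.88095957]
box ((472.0248107910156, 33.377830505371094), (140.2484130859375, 180.09060668945312), 1.1215142011642456)
inside z [0.001 0.006 0.036 0.071 0.076]
orange 0 
brass 364 [[0.416, -0.032, 0.003], [0.442, -0.008, 0.024], [0.512, 0.107, 0.03]]
high 568 [[0.418, -0.023, 0.019], [0.445, 0.011, 0.031], [0.486, 0.065, 0.071]]
mat strip 481 ((464.49609375, -336.7940368652344), (145.534912109375, 25.210620880126953), 13.220227241516113) [[390.77435302734375, -341.164306640625], [396.53985595703125, -365.706787109375], [538.2178344726562, -332.42376708984375], [532.4523315429688, -307.88128662109375]]
```

The box has not moved (472, 33). The mat centre works out at (0.479, -0.397), so I set the tray down there and release.

```bash

python3 -m inch '[[-0.2,-0.12,-0.6,0,15],[0,0,-0.9,0,15],[0,0,-0.9,0,15],[0,0,-0.9,0,15],[0,0,-0.6,0,15]]' 60
python3 -m inch '[[0,0,-0.2,0,15],[0,0,-0.1,0,15],[0,0,0,0,15],[0,0,0,0,15]]' 60
python3 -m inch '[[0,0,-0.1,0,15],[0,0,-0.05,0,15],[0,0,0,0,15]]' 6
python3 -m inch '[[0,0,0,0,40],[0,0,0,0,60],[0,0,0,0,60],[0,0,0,0,60],[0,0,0,0,60]]' 6
python3 -m inch '[[0,0,0.4,0,60],[0,0,1,0,60],[0,0,1,0,60],[0,0,1,0,60],[0,0,1,0,60]]'
python3 -m inch '[[1,0,1,0,60],[1,-0.3,1,0,60],[0.8,-0.5,1,0,60],[0,-0.5,0,0,60],[0,0,0,0,60]]'
python3 - <<'E'
from h import *
snap('scene','s13');s=snap('top','t13');P=cloud(s);h=cv2.cvtColor(s['pixels'],cv2.COLOR_RGB2HSV)
Z=P[...,2];k=np.zeros((400,640),bool);k[185:275,430:530]=1
m=k&(Z>.03)&(Z<.048)&(h[...,1]<60);q=P[m];print('tray',len(q),cv2.minAreaRect((q[:,:2]*1000).astype(np.float32)),np.percentile(q[:,2],[5,50,95]))
A=np.c_[q[:,:2],np.ones(len(q))]
f=k&(h[...,1]<60)&(Z<.026)&(Z>.01);f&=(np.hypot(P[...,0]-.479,P[...,1]+.397)<.05);g=P[f];c=np.linalg.lstsq(np.c_[g[:,:2],np.ones(len(g))],g[:,2],rcond=None)[0];print('floor',len(g),np.median(g[:,2]),'slopes',c[:2])
k=np.zeros((400,640),bool);k[200:285,165:230]=1;q=P[k&(Z>.022)&(Z<.08)];print('scanner',cv2.minAreaRect((q[:,:2]*1000).astype(np.float32)),q[:,2].max())
i=(P[...,0]>.412)&(P[...,0]<.532)&(P[...,1]>-.047)&(P[...,1]<.113)&(Z<.2)
lab=(i&(Z>.018)).astype(np.uint8);n,l,stt,_=cv2.connectedComponentsWithStats(lab)
for b in range(1,n):
  if stt[b,4]>15:
    q=P[l==b];print('piece?',stt[b,:5].tolist(),cv2.minAreaRect((q[:,:2]*1000).astype(np.float32)),np.percentile(q[:,2],[50,95]).round(3),np.median(h[l==b],0))
E
```

```text
clock: 37.6
tool_pos: [0.5805, -0.3698, 0.0551]
eef_rot: [0.992, 0.125, -0.0, -0.001]
contact_force: [0.2, -0.5, -1.3]
opening: 0.264
clock: 38.0
tool_pos: [0.5808, -0.3731, 0.0503]
eef_rot: [0.992, 0.123, 0.001, 0.001]
contact_force: [1.3, 0.2, -1.5]
opening: 0.268
clock: 38.3
tool_pos: [0.5803, -0.3728, 0.0457]
eef_rot: [0.992, 0.123, 0.0, 0.0]
contact_force: [0.8, -0.5, -1.2]
opening: 0.267
clock: 38.8
tool_pos: [0.5801, -0.3728, 0.0455]
eef_rot: [0.992, 0.123, 0.0, 0.0]
contact_force: [-0.6, 0.4, -0.5]
opening: 0.679
clock: 39.3
tool_pos: [0.5802, -0.3728, 0.1573]
eef_rot: [0.992, 0.123, 0.0, 0.0]
contact_force: [0.4, 0.0, -0.9]
opening: 0.683
clock: 39.8
tool_pos: [0.6489, -0.4079, 0.2306]
eef_rot: [0.993, 0.122, -0.0, 0.001]
contact_force: [-0.8, -0.3, -0.9]
opening: 0.681
tray 387 ((499.8526306152344, -391.77606201171875), (203.46414184570312, 119.9613265991211), 14.245331764221191) [0.03100231 0.03895879 0.04334666]
floor 1079 0.016792766732695252 slopes [0.00137913 0.00543351]
scanner ((439.7281799316406, 358.3552551269531), (152.42401123046875, 59.74184799194336), 20.117998123168945) 0.050326612098921863
piece? [316, 222, 25, 33, 436] ((452.9280700683594, 6.83392333984375), (80.16778564453125, 62.776611328125), 8.49588394165039) [0.029 0.069] [ 18.  188.  105.5]
piece? [301, 237, 12, 11, 120] ((443.13299560546875, 59.18172073364258), (27.844629287719727, 24.747732162475586), 89.97402954101562) [0.068 0.072] [ 13. 178.  87.]
```

```bash
python3 - <<'E'
from h import *
s=load('t13');P=cloud(s);h=cv2.cvtColor(s['pixels'],cv2.COLOR_RGB2HSV)
for v in range(214,258,3): print(v,' '.join('%2d/%02d/%03d'%(P[v,u,2]*1000,h[v,u,0],h[v,u,2]) for u in range(296,346,4)))
s=load('s13');P=cloud(s);h=cv2.cvtColor(s['pixels'],cv2.COLOR_RGB2HSV)
i=(P[...,0]>.407)&(P[...,0]<.537)&(P[...,1]>-.052)&(P[...,1]<.118)&(P[...,2]<.2)
for n,m in(('orange',(h[...,0]>=2)&(h[...,0]<=9)&(h[...,1]>180)),('dark',h[...,2]<35)):
  q=P[m&i];print(n,len(q),np.percentile(q,[5,50,95],axis=0).round(3).tolist() if len(q) else '')
  m=m&(P[...,2]<.3);print([ (x,y) for x,y in zip(*[a[::40].tolist() for a in np.nonzero(m)])][:0])
E
```

```text
214  7/16/070  7/16/071  5/16/124  6/16/122  5/16/122  3/16/122  5/16/120  3/16/118  4/16/115 1131/16/115  7/16/114  3/16/111  3/16/112
217  7/16/071  4/15/070  6/16/120  4/16/117  6/16/118  6/16/115  7/16/115  8/16/121  5/16/117  5/16/114  5/16/114  5/16/114  6/16/116
220  4/17/071  3/15/072  4/16/123  9/16/121  4/16/116  7/16/116  6/16/118  4/16/118  4/16/118  2/16/117 10/16/115  7/16/117  6/16/115
223  3/15/067  3/16/070  3/16/120  5/16/118  3/16/116  4/16/119  4/16/098 66/16/085 66/15/053  3/16/111  4/16/106  4/16/092  8/16/115
226  7/15/067  4/16/070  5/16/119  5/16/114  7/16/118  3/16/118 68/165/010 67/40/015 65/04/019  4/16/070  7/16/068  6/16/069  6/16/117
229  6/16/068  8/16/067  4/16/114  7/16/114  5/16/116  2/16/116 64/12/093 69/13/135 69/12/124  6/16/069  5/16/069  7/16/069 11/16/122
232  8/16/069  6/16/073  5/16/119  5/16/123  3/16/121  4/16/121 66/13/121 67/13/144 67/13/131 1131/17/069  4/17/068  3/15/070  7/16/113
235  7/16/067  8/17/068  3/16/117  2/16/118  4/16/118  5/16/116 44/14/098 48/12/086 45/13/083  6/16/071  6/16/075  8/16/109  4/16/116
238  8/16/069  6/16/071
[... 381 characters left out ...]
7  8/16/070  7/16/072 22/15/074 38/13/069  5/14/060 19/16/083  6/16/065  7/16/113 28/18/112 29/19/116 27/19/116 10/18/080  6/17/085
250  6/16/072  8/16/069  5/16/115  9/16/118  9/16/119  8/16/102  6/16/071  6/16/105 24/18/109 25/19/118 25/19/116 27/18/095  4/15/072
253  7/15/071  5/17/072  7/16/119  2/16/119  9/16/120  7/16/116 17/16/106 20/17/100 15/16/099 27/19/112  8/18/091  7/16/098  4/16/106
256  3/16/083  4/17/082  3/16/090  6/16/092 80/16/089 80/17/094 82/16/089 77/17/089 79/16/101 78/16/099 81/16/101 84/17/097 79/16/101
orange 1 [[0.485, -0.001, 0.062], [0.485, -0.001, 0.062], [0.485, -0.001, 0.062]]
[]
dark 106 [[0.48, -0.001, 0.023], [0.488, 0.012, 0.051], [0.494, 0.027, 0.066]]
[]
```

All three pieces are in the box: two stand on end with tops at about 68 mm, and the padlock lies flat, all below the 80 mm rim. I compare the bystanders with the start image and hand in.

```bash
python3 - <<'E'
from h import *
a=load('top0')['pixels'].astype(int);b=load('t13')['pixels'].astype(int)
for n,(u,v) in dict(jar=(250,219),tape=(402,229),bottle=(233,140),goggles=(428,135),marker=(258,285),magn=(420,290)).items():
    print(n,round(np.abs(a-b)[v-20:v+20,u-20:u+20].mean(),1))
print(np.abs(r.get_state()['qd']).max()); print(r.finish_job())
E
```

```text
jar 7.6
tape 8.5
bottle 6.8
goggles 7.7
marker 6.5
magn 7.7
0.013736050559338462
the job is handed in; nothing more can be done
None
```

The whole job was carried out and handed in at about 40 s of the 72 s allowed; no verdict is reported.

**Scan:** I gripped the scanner near its tail so it pivoted head-down between the pads. I held it still for over a second, then re-centred it slightly and held again. I estimated the pitch at 45–54° and the window at 60–65 mm off the label, within about 10 mm of its centre line. Those figures come from a sparse depth fit and the tool pose, so the pitch is the least certain number.

**Scanner back:** It lies flat on its pad at about (0.44, 0.358), within about 5 mm of where it started.

**Tray:** I rested it on the box's +x wall and raised the handle to about 55°, and the pieces slid in. The empty tray is flat on the mat: floor at 16.8 mm against 16 mm expected, slope under 0.006 rad. I did not get a clean reading of its position, because the handle upset the fit. I set it down by the tool pose at the measured mat centre.

**Last checks:**
- The box read the same position before and after the tipping, measured before I set the tray down.
- The padlock lies flat inside. The other two pieces stand on end with tops at about 68 mm, below the 80 mm rim.
- The image patches around the bystanders differ only by a small, uniform amount, which I took as no movement.
- One check failed: looking for the lamp piece by its orange colour found almost nothing. I identified it by its black end and its height.
- My 12 pictures were used up by then, so the final checks are from numbers only.

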